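# Blow out the bored port of a valve body with the stand-mounted air gun

## Robot

A 7-joint arm with a two-finger parallel gripper is mounted at the origin on a cart in front of the work surface, level with it; the furniture and walls round the work are solid. World frame = base frame: x ahead of the robot, y to its left, z up, the work surface at z = 0. Lengths are in mm, angles in rad, forces in N, time in s.
With the tool pointing down it reaches from about 400 to 850 mm from the base axis. Payload 10.4 kg.
Tool frame: the origin (TCP) lies midway between the tips of the shut fingers; the grasp point (between the pads) lies 19 mm behind it; z points along the fingers, y is the line along which they close (so a half turn about z gives the same grasp; the last joint's range is limited). The gripper opens to 85 mm and grips with 20 to 120 N. Pads are 22 mm wide; open, the fingers measure 114 mm over their backs; the gripper's body (76 mm by 85 mm) begins 54 mm behind the grasp point. The pads swing forward as they close: fully open they stand 13 mm farther back than shut.
Start: joints at [-1.312, 0.332, -0.065, 1.46, 0.022, 1.35, -0.088], TCP at [173.789, 600.374, 231.338] pointing down, gripper open.
Joint ranges: [-2.6, 2.6], [-0.5, 2.12], [-1.47, 1.34], [0.16, 2.42], [-1.27, 4.41], [0.06, 2.06], [-2.6, 2.6]. Speed limits (rad/s): [2.22, 2.22, 2.79, 2.79, 3.14, 3.14, 3.14].

## Interface

Orientations are given as a unit quaternion [x, y, z, w].
In Python, from workcell import arm gives the robot as it stands.
- The arm moves only by the tool drive_tool, never from a script. Its argument "plan" is a list of rows, each an object with "linear": the shift along the tool's x, y, z as a fraction of full scale, a list of three; "angular": the turn, a rotation vector about the tool's x, y, z as a fraction of full scale, a list of three; "claw": the finger opening in mm, from 0 to 85.4. A call has 1 to 10 rows; each row shifts and turns the commanded pose from where the row before left it, along the tool's axes as they then stand; what a row does not reach is not made up. Full scale, the value 1, is 0.15 m for a shift and 90 degrees for a turn. A row lasts 1/8 s, in which the tool goes at most 62.5 mm and 10.7 degrees, less where a joint would pass 70% of its speed; a pose out of reach is approached as far as the arm can. A call with a number of a shift or a turn outside -1 to 1 is refused whole. A call with a gripper value outside its range is refused whole. The fingers move at their own pace and stop on an object; "force" is the grip in N (left out, the last holds). Time passes only in rows, so rows that do not move let the fingers close. It gives the time, the measured TCP pose, the force, the opening and the grip force at its end, in the units of the state.
- arm.read_state(): the state, without advancing time (a new reading comes with each control period).
- arm.capture(name): name is "scene" or "top" or "wrist"; returns the picture (384x512x3 uint8, blue, green, red); there is no depth.
- arm.get_calibration(name): a dict with "fx", "fy", "cx", "cy" (pixels), "k1" (the pictures are not rectified: a ray, as slopes to the right and down, at radius r is drawn at 1 + k1 r^2 times it, then the intrinsics apply), "R" (3x3) and "t" (3): a world point X has camera coordinates R X + t. Camera axes: x right, y down, z forward; pixel columns grow to the right and rows downward; lengths in mm; the calibration is good to about 2 mm. A picture is of the moment at which its call begins: read the wrist's pose just before it. get_calibration takes no time and is no camera call; for the wrist camera it gives the pose at the moment of the call.
- arm.hand_in(): hands the job in; it is judged then, once.
The state is a dict: "time": time; "joint_positions": joint angles; "joint_vel": joint speeds; "effort": joint torques, N m; "position": TCP position; "ee_rot": TCP orientation; "contact_force": force on the tool from outside, world axes, zero at the start; "wrist_torque": the same for the moment, N m; "grip_width": finger opening in mm; "grip_force": force on a finger pad.
Only numpy, scipy, OpenCV 4.12 (cv2) and the standard library are available. Lean on these libraries where they do the work, as an engineer would, in place of code of your own. Each camera call takes 0.05 s, during which the arm holds its last target. There are 200 camera calls.

## Task

The valve body on the indexing table has just been drilled and its bored port is full of chips. Turn the table (its upright pins are there to push on) until the bored port faces the air gun's nozzle and the table has clicked home; only then squeeze the gun's red trigger all the way in for about a second, and let it spring back. Leave the table clicked home with the port at the nozzle, and do not disturb the other things on the bench.

Things in the scene. Friction and masses are not known exactly. Their poses are not given: they have to be found in the camera images.
- table_base: green cast base of the indexing table, 230 mm across, screwed down. Origin on the table's vertical axis, at bench height. On it turns a steel faceplate (210 mm diameter, top 75 mm above the bench) with a blue valve body (84 mm square foot, 138 mm above the bench at its highest) bolted in the middle and four upright pins near the rim.
- faceplate (a joint): turn of the faceplate in rad, counter-clockwise seen from above; turns endlessly both ways. It may start between two clicks. A sprung roller holds it at every quarter turn; pushed past half way (about 9 N on a pin) it snaps on to the next by itself. At 0 and every full turn from it the bored port faces the nozzle.
- bore (a point): middle of the mouth of the bored port: the round bright aluminium boss (45 mm diameter, 24 mm bore) that sticks out of one side of the blue valve body, the only one of its four sides with a boss; 47 mm from the table's axis, 109 mm above the bench. It turns with the faceplate; -y of its frame points out of the bore.
- pin1 (a point): top of one of four equal upright pins on the faceplate, 88 mm from the axis, halfway between two sides of the blue casting, steel, 12 mm thick, with a black knob 18 mm thick on its upper 22 mm; top 127 mm above the bench, 52 mm above the faceplate. At faceplate 0 it lies 45 deg counter-clockwise of the table_base's +x, the next ones a quarter turn further each.
- pin2 (a point): top of the second pin, a quarter turn counter-clockwise of pin1
- pin3 (a point): top of the third pin, across the axis from pin1
- pin4 (a point): top of the fourth pin, across the axis from pin2
- air_gun: grey pistol-shaped air gun clamped on its side, level, in a screwed-down stand beside the table. Origin at bench height below the barrel. +y runs along the brass barrel to the table's axis; the grip (112 mm long, 26 mm deep along y, 24 mm high) points to -x, the robot's side, free above and beneath. Middle of barrel, grip and trigger: 109 mm above the bench. A black hose hangs from the grip's end
- nozzle (a point): tip of the brass nozzle, 109 mm above the bench; +y of its frame is the way the air blows
- trigger (a joint): angle of the red trigger in rad: 0 released, 0.36 squeezed fully to its stop. It springs back; about 4 N at trigger_pad at first, 12 N at the stop.
- trigger_pad (a point): finger place on the front of the red trigger (82 mm long bar, 8 mm thick, 18 mm high), which lies on the table's side of the grip and swings level, towards the grip (-y of the air_gun frame): 50 mm from its pivot, moves 18 mm. Trigger front to back of the grip measures 63 mm here when released, about 46 to 50 mm when squeezed.
- squeeze (a point): point fixed to the gun, midway between the back of the grip and the front of the fully squeezed trigger: with fingers closing along y of the air_gun frame about this point, from above, the trigger goes home
- box_staples: brown carton 60x110x28 mm, bystander; origin under its centre
- wrench: steel wrench 190x30x7 mm, bystander; origin under its centre
- duct_tape: roll of grey tape, 103 mm across, 48 mm high, bystander; origin under its centre
- tape_measure: black and tan tape measure 84x36x60 mm, bystander; origin under its centre
- pliers: pliers 190x54x14 mm, bystander; origin under its centre
- solvent_can: flat grey can 58x95x168 mm, bystander; origin under its centre
- marker: black and white marker pen 17x135x16 mm, bystander; origin under its centre

How it is judged:
By the outcome, as a careful person would: the job done as asked, in the order asked, and still so for the second after the job is handed in, with the robot touching nothing.
It also fails if it takes over 51 s, if anything falls off the work surface, if the arm or the gripper's body presses on something with over 40 N, if the wrist force passes 120 N, or if a joint passes its speed limit or range.

## Working session

There is one attempt and no reset: what is moved stays moved. The work goes in short steps, Python scripts to look and compute and a tool call to move; the robot and the scene stay as the last step left them, time stands still between calls to the robot, and variables do not carry over. Pictures are saved under pics/ and viewed, at most 10 in all, crops included, and the job is handed in when it is done.

Besides the shell and the picture viewer there is one more tool, called after ">>>" in YAML: its name, and indented under it one key for each argument. drive_tool: Moves the arm, as the interface text tells. Shift numbers are shares of 0.15 m and turn numbers shares of 90 degrees, none past 1 either way. Its arguments: {"type":"object","properties":{"plan":{"type":"array"},"force":{"type":"number"}},"required":["plan"]}

```bash
mkdir -p pics; cat > h.py <<'E'
import numpy as np, cv2
from workcell import arm
def ray(c,u,v):
    K=np.array([[c['fx'],0,c['cx']],[0,c['fy'],c['cy']],[0,0,1.]])
    # k1 only, Brown model
    p=cv2.undistortPoints(np.array([[[u,v]]],float),K,np.array([c['k1'],0,0,0,0.]))[0,0]
    R=np.array(c['R']);t=np.array(c['t'])
    return -R.T@t, R.T@np.array([p[0],p[1],1.])
def onplane(c,u,v,z):
    o,d=ray(c,u,v); return o+d*(z-o[2])/d[2]
def cross(r1,r2):
    (o1,d1),(o2,d2)=r1,r2
    s=np.linalg.lstsq(np.c_[d1,-d2],o2-o1,rcond=None)[0]
    a,b=o1+s[0]*d1,o2+s[1]*d2
    return (a+b)/2,np.linalg.norm(a-b)
E
python3 - <<'E'
from h import *
s=arm.read_state();print(s)
ims={}
for n in('scene','top','wrist'):
    im=arm.capture(n);cv2.imwrite(f'pics/{n}0.png',im);ims[n]=im
    c=arm.get_calibration(n);print(n,c['fx'],c['cx'],c['cy'],c['k1'],np.round(-np.array(c['R']).T@np.array(c['t'])),np.round(np.array(c['R']),2).tolist())
for n in('scene','top'): cv2.imwrite(f'pics/{n}0b.png',cv2.resize(ims[n],(800,600),interpolation=cv2.INTER_CUBIC))
E
```

```text
{'time': 0.0, 'joint_positions': array([-1.31160713,  0.33287664, -0.06467447,  1.46091018,  0.02156063,
        1.34990089, -0.08847077]), 'joint_vel': array([-3.34737116e-04, -7.84552543e-04,  1.06519801e-03, -1.29630569e-04,
       -6.90107138e-04, -9.41027168e-05,  2.49083757e-06]), 'effort': array([ 3.75628006e-04, -6.25458956e+01,  4.92602284e-02, -3.91598618e+01,
        1.62184919e-02,  1.00281290e-02,  5.22147479e-05]), 'position': array([173.70230492, 599.99903952, 230.52774092]), 'ee_rot': array([ 1.40420569e-01,  9.90091699e-01, -6.96101101e-04, -8.16019192e-05]), 'contact_force': array([-0.20521255, -0.304367  , -0.05448509]), 'wrist_torque': array([-0.02273833,  0.02395647, -0.02812762]), 'grip_force': 0.0, 'grip_width': 85.31604670272793}
scene 467.12285262883626 245.3805658377503 188.50957920565173 0.047627984576301886 [ -49.  650. 1210.] [[-0.78, -0.63, 0.02], [-0.49, 0.59, -0.64], [0.39, -0.5, -0.77]]
top 380.89103132823243 253.4105392604405 192.36635539963905 -0.08629507433009434 [ 344.  -49. 1296.] [[-0.0, -1.0, 0.01], [-0.99, 0.0, -0.16], [0.16, -0.01, -0.99]]
wrist 336.6170650104711 257.73224248841035 192.7196808103603 -0.034799920886295126 [101. 622. 374.] [[0.28, 0.96, 0.0], [0.92, -0.26, 0.3], [0.29, -0.08, -0.95]]
```

View pics/scene0b.png

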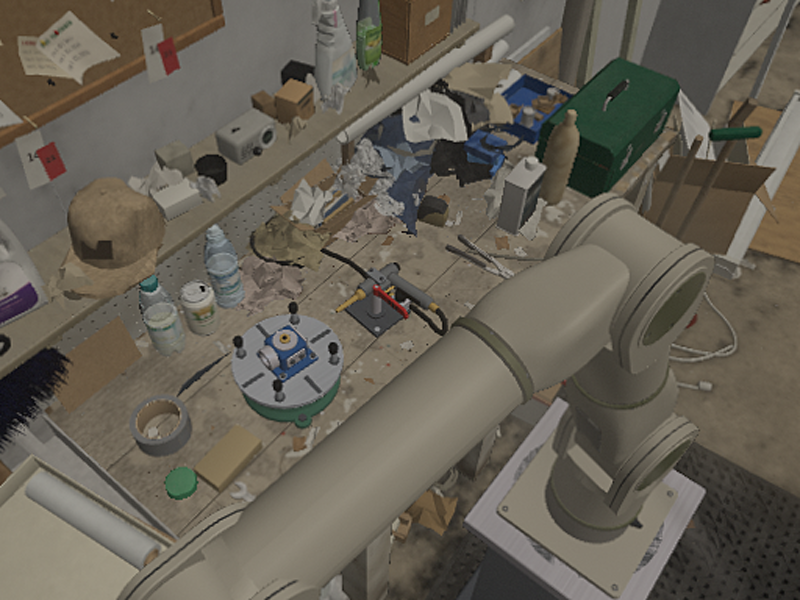

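View pics/top0b.png

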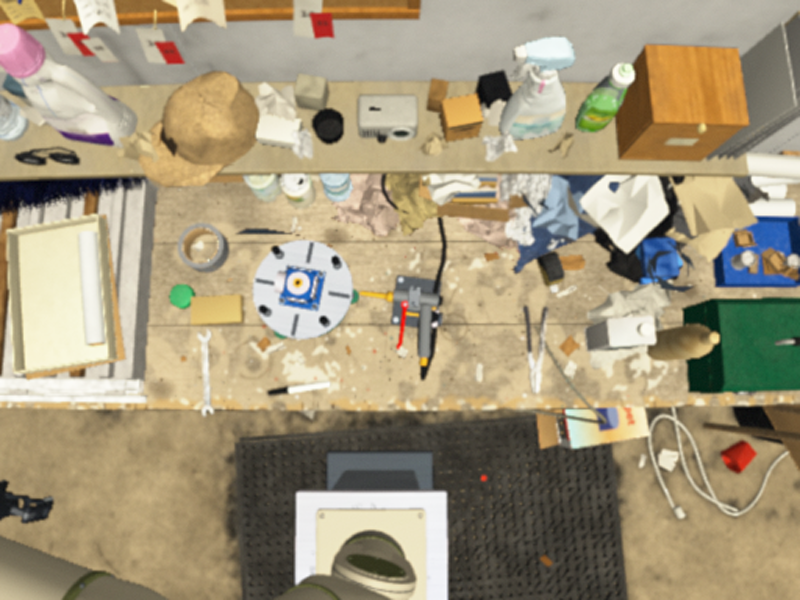

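The boss appears to face away from the nozzle (towards +y). I'll zoom in on the table and gun.

```bash
python3 - <<'E'
from h import *
a=cv2.imread('pics/top0.png')[140:250,150:300]
b=cv2.imread('pics/scene0.png')[155:275,140:290]
a=cv2.resize(a,(800,587),interpolation=cv2.INTER_CUBIC)
b=cv2.resize(b,(750,600),interpolation=cv2.INTER_CUBIC)
cv2.imwrite('pics/topz.png',a);cv2.imwrite('pics/scenez.png',b)
E
```

```text
(no output)
```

View pics/topz.png

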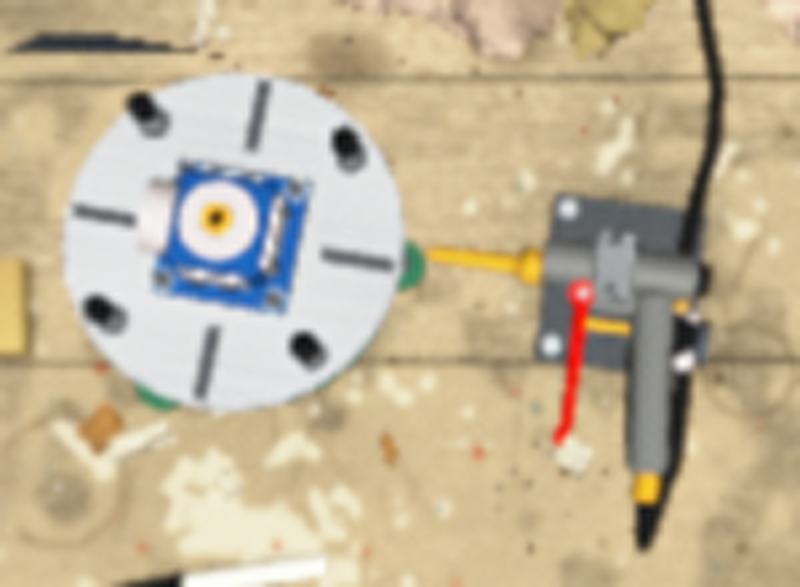

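View pics/scenez.png

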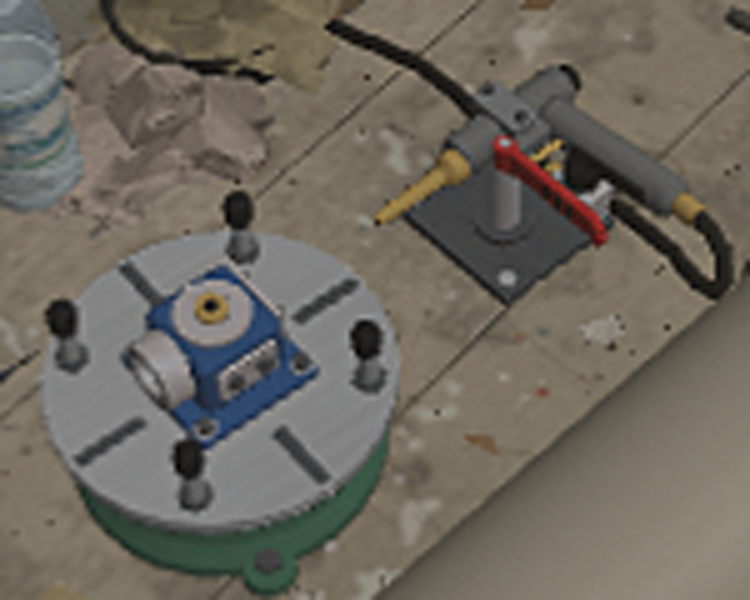

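```bash
cat > m.py <<'E'
from h import *
ct,cs=arm.get_calibration('top'),arm.get_calibration('scene')
T=lambda u,v:ray(ct,150+u/5.333,140+v/5.333)
S=lambda u,v:ray(cs,140+u/5.,155+v/5.)
P={}
for n,a,b in [('farL',(140,103),(62,308)),('farR',(345,140),(238,200)),('nearL',(97,307),(188,450)),('nearR',(303,346),(366,332)),
  ('cap',(217,217),(210,306)),('noz',(430,256),(378,222)),('pivot',(582,292),(503,146)),('tip',(562,438),(600,240)),('gripend',(647,490),(690,208))]:
    P[n],e=cross(T(*a),S(*b)); print(n,np.round(P[n],1),'gap',round(e,1))
k=['farL','farR','nearL','nearR'];C=np.mean([P[i] for i in k],0);print('axis',C.round(1))
for i in k: d=P[i]-C;print(i,np.hypot(d[0],d[1]).round(1),np.degrees(np.arctan2(d[1],d[0])).round(1))
d=P['noz']-C;print('noz',np.hypot(d[0],d[1]),np.degrees(np.arctan2(d[1],d[0])))
for h,uv in[(109,(143,215)),(109,(430,256)),(109,(525,264)),(121,(700,278)),(75,(75,210)),(75,(133,219)),(75,(323,252)),(75,(391,266)),(121,(634,380)),(121,(670,380)),(121,(630,465)),(121,(667,468)),(118,(573,368)),(118,(581,368))]:
    print(uv,h,onplane(ct,150+uv[0]/5.333,140+uv[1]/5.333,h).round(1))
E
python3 m.py
```

```text
farL [645.2 188.2 123.5] gap 1.4
farR [622.5  65.9 122.9] gap 0.5
nearL [523.2 210.6 121.2] gap 0.5
nearR [500.   89.2 121.6] gap 0.1
cap [573.9 138.9 135. ] gap 0.6
noz [555.6  16.2 106.9] gap 0.1
pivot [532.5 -74.  113.1] gap 0.3
tip [447.3 -61.9 100.7] gap 0.6
gripend [ 416.3 -111.   108.7] gap 0.2
axis [572.7 138.5 122.3]
farL 87.9 34.4
farR 88.0 -55.6
nearL 87.5 124.5
nearR 87.8 -145.9
noz 123.51380364243128 -97.97585942609292
(143, 215) 109 [580.8 187.6 109. ]
(430, 256) 109 [555.2  16.  109. ]
(525, 264) 109 [550.2 -40.3 109. ]
(700, 278) 121 [ 539.4 -143.   121. ]
(75, 210) 75 [590.9 236.6  75. ]
(133, 219) 75 [585.1 200.5  75. ]
(323, 252) 75 [564.   83.3  75. ]
(391, 266) 75 [555.2  41.7  75. ]
(634, 380) 121 [ 479.4 -103.6  121. ]
(670, 380) 121 [ 479.3 -124.6  121. ]
(630, 465) 121 [ 430.  -100.8  121. ]
(667, 468) 121 [ 428.1 -122.1  121. ]
(573, 368) 118 [486.9 -68.2 118. ]
(581, 368) 118 [486.9 -72.9 118. ]
```

The three pictures show the table axis at about (573, 138), pins at 34° + n·90°, the boss facing +y at about 80°, and the nozzle at about -97°. So it needs half a turn. I'll push the near-left pin counter-clockwise twice, using shut fingers.

>>> drive_tool:
  plan:
    - {"linear":[-0.15,-0.08,0],"angular":[0,0,0],"claw":0}
    - {"linear":[-0.3,-0.156,0],"angular":[0,0,0],"claw":0}
    - {"linear":[-0.3,-0.156,0],"angular":[0,0,0],"claw":0}
    - {"linear":[-0.3,-0.156,0],"angular":[0,0,0],"claw":0}
    - {"linear":[-0.3,-0.156,0],"angular":[0,0,0],"claw":0}
    - {"linear":[-0.3,-0.156,0],"angular":[0,0,0],"claw":0}
    - {"linear":[-0.3,-0.156,0],"angular":[0,0,0],"claw":0}
    - {"linear":[-0.3,-0.156,0],"angular":[0,0,0],"claw":0}
    - {"linear":[-0.3,-0.156,0],"angular":[0,0,0],"claw":0}
    - {"linear":[-0.3,-0.156,0],"angular":[0,0,0],"claw":0}
  force: 30

```text
time: 1.4
position: [523.4, 266.4, 231.2]
ee_rot: [0.14, 0.99, 0.0, -0.0]
contact_force: [0.4, 1.8, -0.7]
grip_width: 0.1
grip_force: 0.0
```

>>> drive_tool:
  plan:
    - {"linear":[-0.022,-0.015,0.15],"angular":[0,0,0],"claw":0}
    - {"linear":[-0.022,-0.015,0.22],"angular":[0,0,0],"claw":0}
    - {"linear":[-0.022,-0.015,0.22],"angular":[0,0,0],"claw":0}
    - {"linear":[-0.022,-0.015,0.2],"angular":[0,0,0],"claw":0}
    - {"linear":[-0.022,-0.015,0.1],"angular":[0,0,0],"claw":0}

```text
time: 2.02
position: [534.5, 251.8, 96.0]
ee_rot: [0.14, 0.99, -0.001, -0.001]
contact_force: [-0.1, 0.3, 0.5]
grip_width: 0.1
grip_force: 0.0
```

```bash
cat > path.py <<'E'
from h import *
import sys
from scipy.spatial.transform import Rotation as R
a=float(sys.argv[1]);b=float(sys.argv[2]);n=int(sys.argv[3])
s=arm.read_state();p=s['position'];M=R.from_quat(s['ee_rot']).as_matrix();print(s['time'],p.round(1),s['contact_force'].round(1))
C=np.array([572.7,138.5]);k=M[:2,1]*23.5
for th in np.linspace(a,b,n):
    t=np.radians(th);q=np.r_[C+87.8*np.array([np.cos(t),np.sin(t)])+k,p[2]]
    print(round(th),q.round(0),np.round(M.T@(q-p)/150,3).tolist());p=q
E
python3 path.py 124.5 192 10
```

```text
2.025 [534.5 251.8  96. ] [-0.1  0.3  0.5]
124 [530. 233.  96.] [-0.002, -0.127, 0.0]
132 [520. 226.  96.] [0.045, -0.062, 0.0]
140 [512. 218.  96.] [0.036, -0.068, 0.0]
147 [506. 209.  96.] [0.027, -0.072, 0.0]
154 [500. 199.  96.] [0.017, -0.075, 0.0]
162 [496. 188.  96.] [0.007, -0.076, 0.0]
170 [493. 177.  96.] [-0.003, -0.077, 0.0]
177 [492. 166.  96.] [-0.012, -0.076, 0.0]
184 [492. 154.  96.] [-0.022, -0.073, 0.0]
192 [493. 143.  96.] [-0.032, -0.07, 0.0]
```

>>> drive_tool:
  plan:
    - {"linear":[0,-0.127,0],"angular":[0,0,0],"claw":0}
    - {"linear":[0.045,-0.062,0],"angular":[0,0,0],"claw":0}
    - {"linear":[0.036,-0.068,0],"angular":[0,0,0],"claw":0}
    - {"linear":[0.027,-0.072,0],"angular":[0,0,0],"claw":0}
    - {"linear":[0.017,-0.075,0],"angular":[0,0,0],"claw":0}
    - {"linear":[0.007,-0.076,0],"angular":[0,0,0],"claw":0}
    - {"linear":[-0.003,-0.077,0],"angular":[0,0,0],"claw":0}
    - {"linear":[-0.012,-0.076,0],"angular":[0,0,0],"claw":0}

```text
time: 3.02
position: [491.9, 165.6, 98.9]
ee_rot: [0.14, 0.99, 0.001, 0.001]
contact_force: [0.1, 2.0, -0.6]
grip_width: -0.2
grip_force: 0.6
```

```bash
python3 - <<'E'
from h import *
s=arm.read_state();print(s['time'],s['position'],s['contact_force'])
im=arm.capture('top');cv2.imwrite('pics/t1.png',im)
a=cv2.resize(im[140:250,150:300],(800,587),interpolation=cv2.INTER_CUBIC)
b=cv2.resize(arm.capture('scene')[155:275,140:290],(734,587),interpolation=cv2.INTER_CUBIC)
cv2.imwrite('pics/z1.png',cv2.resize(np.hstack([a,b]),(800,306),interpolation=cv2.INTER_AREA))
E
```

```text
3.025 [491.90730818 165.60506038  98.89994266] [ 0.12621483  1.96210331 -0.64790611]
```

View pics/z1.png

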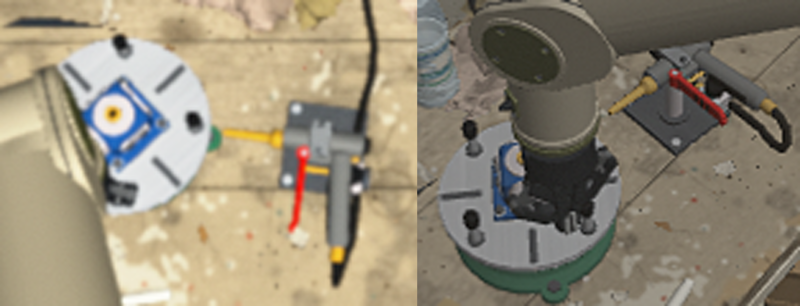

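The plate has turned about 45° and the force is nearly balanced, so I'll continue past half way.

>>> drive_tool:
  plan:
    - {"linear":[-0.022,-0.073,0],"angular":[0,0,0],"claw":0}
    - {"linear":[-0.032,-0.07,0],"angular":[0,0,0],"claw":0}
    - {"linear":[0,0,0],"angular":[0,0,0],"claw":0}
    - {"linear":[0,0,0],"angular":[0,0,0],"claw":0}
    - {"linear":[0,0.1,0],"angular":[0,0,0],"claw":0}
    - {"linear":[0,0.1,-0.1],"angular":[0,0,0],"claw":0}
    - {"linear":[0,0,-0.2],"angular":[0,0,0],"claw":0}
    - {"linear":[0,0,-0.2],"angular":[0,0,0],"claw":0}
    - {"linear":[0,0,0],"angular":[0,0,0],"claw":0}

```text
time: 4.25
position: [503.8, 173.9, 176.1]
ee_rot: [0.14, 0.99, 0.002, 0.002]
contact_force: [0.2, -0.5, -0.3]
grip_width: 0.2
grip_force: 0.0
```

```bash
python3 - <<'E'
from h import *
s=arm.read_state();print(s['time'],s['position'],s['contact_force'])
im=arm.capture('top');cv2.imwrite('pics/t2.png',im)
a=cv2.resize(im[140:250,150:300],(800,587),interpolation=cv2.INTER_CUBIC)
b=cv2.resize(arm.capture('scene')[155:275,140:290],(734,587),interpolation=cv2.INTER_CUBIC)
cv2.imwrite('pics/z2.png',cv2.resize(np.hstack([a,b]),(800,306),interpolation=cv2.INTER_AREA))
E
python3 path.py 127 186 9
```

```text
4.25 [503.75507002 173.91295474 176.11116242] [ 0.24230852 -0.52604811 -0.30185663]
4.35 [502.3 173.  173.3] [ 0.7 -0.4  0.1]
127 [526. 231. 173.] [-0.047, 0.417, 0.0]
134 [518. 224. 173.] [0.041, -0.063, -0.0]
142 [510. 215. 173.] [0.033, -0.068, -0.0]
149 [504. 206. 173.] [0.024, -0.071, -0.0]
156 [499. 196. 173.] [0.015, -0.074, -0.0]
164 [495. 185. 173.] [0.005, -0.075, -0.0]
171 [492. 174. 173.] [-0.005, -0.075, -0.0]
179 [491. 163. 173.] [-0.014, -0.074, -0.0]
186 [492. 152. 173.] [-0.024, -0.071, -0.0]
```

View pics/z2.png

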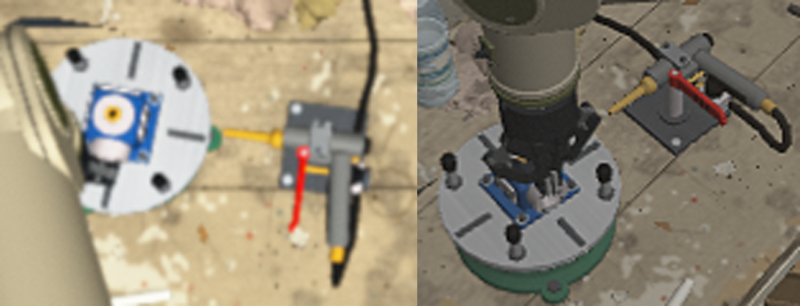

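Boss now faces the robot, clicked at a quarter turn. Same push again on the next pin.

>>> drive_tool:
  plan:
    - {"linear":[-0.012,0.132,0],"angular":[0,0,0],"claw":0}
    - {"linear":[-0.012,0.132,0],"angular":[0,0,0],"claw":0}
    - {"linear":[-0.012,0.132,0],"angular":[0,0,0],"claw":0}
    - {"linear":[-0.012,0.132,0],"angular":[0,0,0],"claw":0}
    - {"linear":[0,0,0],"angular":[0,0,0],"claw":0}
    - {"linear":[0,0,0.2],"angular":[0,0,0],"claw":0}
    - {"linear":[0,0,0.2],"angular":[0,0,0],"claw":0}
    - {"linear":[0,0,0.1],"angular":[0,0,0],"claw":0}
    - {"linear":[0,0,0],"angular":[0,0,0],"claw":0}

```text
time: 5.48
position: [530.7, 245.5, 97.1]
ee_rot: [0.141, 0.99, -0.001, -0.001]
contact_force: [-0.4, 0.0, 0.4]
grip_width: -0.1
grip_force: 0.0
```

```bash
python3 path.py 127 194 10
```

```text
5.475 [530.7 245.5  97.1] [-0.4  0.   0.4]
127 [526. 231.  97.] [0.001, -0.1, 0.0]
134 [518. 224.  97.] [0.042, -0.064, 0.0]
142 [510. 215.  97.] [0.033, -0.068, 0.0]
149 [504. 206.  97.] [0.024, -0.072, 0.0]
157 [499. 196.  97.] [0.014, -0.075, 0.0]
164 [495. 185.  97.] [0.004, -0.076, 0.0]
172 [492. 174.  97.] [-0.005, -0.076, 0.0]
179 [491. 162.  97.] [-0.015, -0.074, 0.0]
187 [492. 151.  97.] [-0.025, -0.072, 0.0]
194 [494. 140.  97.] [-0.034, -0.068, 0.0]
```

>>> drive_tool:
  plan:
    - {"linear":[0,-0.1,0],"angular":[0,0,0],"claw":0}
    - {"linear":[0.042,-0.064,0],"angular":[0,0,0],"claw":0}
    - {"linear":[0.033,-0.068,0],"angular":[0,0,0],"claw":0}
    - {"linear":[0.024,-0.072,0],"angular":[0,0,0],"claw":0}
    - {"linear":[0.014,-0.075,0],"angular":[0,0,0],"claw":0}
    - {"linear":[0.004,-0.076,0],"angular":[0,0,0],"claw":0}
    - {"linear":[-0.005,-0.076,0],"angular":[0,0,0],"claw":0}
    - {"linear":[-0.015,-0.074,0],"angular":[0,0,0],"claw":0}
    - {"linear":[-0.025,-0.072,0],"angular":[0,0,0],"claw":0}
    - {"linear":[-0.034,-0.068,0],"angular":[0,0,0],"claw":0}

```text
time: 6.72
position: [494.9, 138.9, 98.0]
ee_rot: [0.141, 0.99, -0.0, 0.0]
contact_force: [-0.4, -0.4, -0.1]
grip_width: 0.5
grip_force: 0.0
```

>>> drive_tool:
  plan:
    - {"linear":[0,0,0],"angular":[0,0,0],"claw":0}
    - {"linear":[0,0,0],"angular":[0,0,0],"claw":0}
    - {"linear":[0,0.1,0],"angular":[0,0,0],"claw":0}
    - {"linear":[0,0.1,-0.1],"angular":[0,0,0],"claw":0}
    - {"linear":[0,0,-0.2],"angular":[0,0,0],"claw":0}
    - {"linear":[0.2,0,-0.2],"angular":[0,0,0],"claw":0}
    - {"linear":[0.3,0,0],"angular":[0,0,0],"claw":85}
    - {"linear":[0.1,0,0],"angular":[0,0,0],"claw":85}

```text
time: 7.72
position: [415.0, 196.3, 174.1]
ee_rot: [0.139, 0.99, 0.001, 0.0]
contact_force: [-0.1, 0.5, 0.4]
grip_width: 35.5
grip_force: 0.0
```

```bash
python3 - <<'E'
from h import *
s=arm.read_state();print(s['time'],s['position'],s['ee_rot'],s['contact_force'])
im=arm.capture('top');cv2.imwrite('pics/t3.png',im)
a=cv2.resize(im[140:250,150:300],(800,587),interpolation=cv2.INTER_CUBIC)
cv2.imwrite('pics/z3.png',a)
cv2.imwrite('pics/s3.png',arm.capture('scene'))
E
```

```text
7.725 [414.97173164 196.27833458 174.13866502] [1.38777981e-01 9.90323140e-01 7.56678223e-04 4.21694465e-04] [-0.13702284  0.53284919  0.38419608]
```

View pics/z3.png

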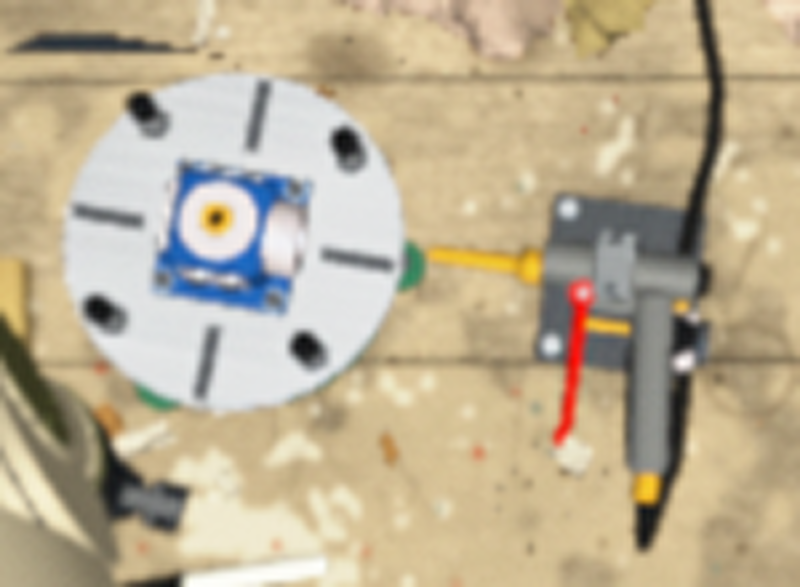

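Boss now faces the nozzle. I'll check its angle precisely against the start and the intermediate click, and work out the gun squeeze geometry.

```bash
cat > a.py <<'E'
from h import *
import sys
ct=arm.get_calibration('top')
C0=None
for f in sys.argv[1:]:
    im=cv2.imread(f); z=cv2.resize(im,None,fx=8,fy=8,interpolation=cv2.INTER_CUBIC)
    hsv=cv2.cvtColor(z,cv2.COLOR_BGR2HSV)
    m=((hsv[...,2]<60)).astype(np.uint8)
    n,l,st,ce=cv2.connectedComponentsWithStats(m)
    out=[]
    for i in range(1,n):
        u,v=(ce[i]-3.5)/8
        p=onplane(ct,u,v,112)
        r=np.hypot(p[0]-572.7,p[1]-138.5)
        if 70<r<105 and 500<st[i,4]<6000: out.append((st[i,4],round(r,1),round(np.degrees(np.arctan2(p[1]-138.5,p[0]-572.7)),1)))
    print(f,out)
E
python3 a.py pics/top0.png pics/t2.png pics/t3.png
python3 - <<'E'
from h import *
from scipy.spatial.transform import Rotation as R
# squeeze geometry: red trigger mask in both views
for n,f in(('top','pics/t3.png'),('scene','pics/s3.png')):
    im=cv2.imread(f);h=cv2.cvtColor(im,cv2.COLOR_BGR2HSV)
    m=(((h[...,0]<8)|(h[...,0]>172))&(h[...,1]>150)&(h[...,2]>70)).astype(np.uint8)
    m[:140]=0;m[250:]=0;m[:,:140]=0;m[:,300:]=0
    n_,l,st,ce=cv2.connectedComponentsWithStats(m);i=1+st[1:,4].argmax()
    r=cv2.minAreaRect(np.argwhere(l==i)[:,::-1].astype(np.float32));print(n,r,st[i])
    if n=='top':
        c=arm.get_calibration('top')
        b=cv2.boxPoints(r);print([onplane(c,u,v,118)[:2].round(1).tolist() for u,v in b])
E
```

```text
pics/top0.png [(np.int32(857), np.float64(91.2), np.float64(35.0)), (np.int32(907), np.float64(87.6), np.float64(-53.5)), (np.int32(807), np.float64(88.5), np.float64(122.9)), (np.int32(876), np.float64(85.3), np.float64(-145.7))]
pics/t2.png [(np.int32(869), np.float64(91.2), np.float64(35.0)), (np.int32(1009), np.float64(90.0), np.float64(63.1)), (np.int32(900), np.float64(87.5), np.float64(-53.2)), (np.int32(864), np.float64(85.5), np.float64(-145.6))]
pics/t3.png [(np.int32(879), np.float64(91.2), np.float64(35.0)), (np.int32(881), np.float64(87.5), np.float64(-53.3)), (np.int32(845), np.float64(88.4), np.float64(123.0)), (np.int32(871), np.float64(85.5), np.float64(-145.7))]
top ((257.0426940917969, 207.6158447265625), (3.312946081161499, 29.264358520507812), 6.34019136428833) [254 193   7  30  76]
[[446.5, -56.6], [537.7, -67.2], [536.5, -77.5], [445.4, -66.8]]
scene ((250.58961486816406, 193.3865203857422), (26.686012268066406, 4.6679863929748535), 38.290164947509766) [240 184  21  20  69]
```

Angles agree within 0.2° at all three clicks, so the table is home in its detent. Next I'll check the hose fitting near the grip and compute the approach.

```bash
python3 - <<'E'
exec(open('m.py').read().split("k=['farL'")[0].replace("print(n","(n"))
for a,b in[((683,360),(600,190)),((695,320),(585,160)),((608,325),(550,150))]: print([x if np.isscalar(x) else x.round(0) for x in cross(T(*a),S(*b))])
from scipy.spatial.transform import Rotation as R
s=arm.read_state();p=s['position'];M=R.from_quat(s['ee_rot']).as_matrix();print(p,s['grip_width'])
# gun yaw -5.5: tool y at bearing 84.5
yb=np.degrees(np.arctan2(M[1,1],M[0,1]));print('tool y bearing',yb)
g=np.radians(84.5);N=np.c_[[np.sin(g),-np.cos(g),0],[np.cos(g),np.sin(g),0],[0,0,1.]];
N=np.c_[-N[:,0],N[:,1],-N[:,2]]
print('rotvec',R.from_matrix(M.T@N).as_rotvec(degrees=True))
for q in([483,-94.5,174],[483,-94.5,86],[483,-103,86]):
    q=np.array(q,float);print((N.T@(q-p)/150).round(3));p=q
E
```

```text
[array([ 502., -138.,   33.]), np.float64(0.6744107999425996)]
[array([ 525., -147.,   39.]), np.float64(4.068639283929687)]
[array([511., -90., 111.]), np.float64(4.612211950415921)]
[415.77303745 195.57923738 173.65081215] 50.62666502723578
tool y bearing 74.01789291202701
rotvec [  0.06412823   0.03339234 -10.48212165]
[-0.631 -1.882 -0.002]
[0.    0.    0.587]
[-0.005 -0.056  0.   ]
```

```bash
python3 - <<'E'
from h import *
a=cv2.imread('pics/scene0.png')[165:225,205:290]
cv2.imwrite('pics/gz.png',cv2.resize(a,(800,565),interpolation=cv2.INTER_CUBIC))
E
```

```text
(no output)
```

View pics/gz.png

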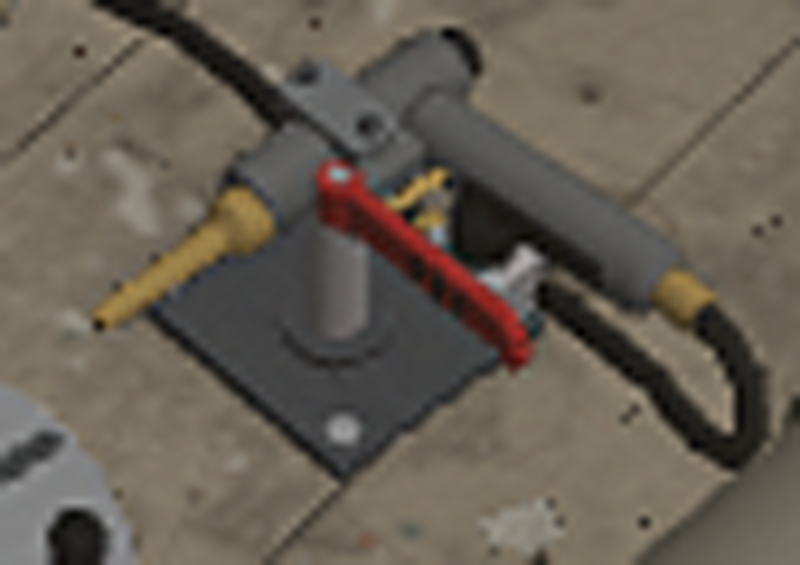

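>>> drive_tool:
  plan:
    - {"linear":[0,0,0],"angular":[0,0,-0.058],"claw":85}
    - {"linear":[0,0,0],"angular":[0,0,-0.058],"claw":85}
    - {"linear":[-0.079,-0.235,0],"angular":[0,0,0],"claw":85}
    - {"linear":[-0.079,-0.235,0],"angular":[0,0,0],"claw":85}
    - {"linear":[-0.079,-0.235,0],"angular":[0,0,0],"claw":85}
    - {"linear":[-0.079,-0.235,0],"angular":[0,0,0],"claw":85}
    - {"linear":[-0.079,-0.235,0],"angular":[0,0,0],"claw":85}
    - {"linear":[-0.079,-0.235,0],"angular":[0,0,0],"claw":85}
    - {"linear":[-0.079,-0.235,0],"angular":[0,0,0],"claw":85}
    - {"linear":[-0.079,-0.235,0],"angular":[0,0,0],"claw":85}

```text
time: 9.07
position: [483.9, -98.1, 173.2]
ee_rot: [0.05, 0.999, -0.001, 0.0]
contact_force: [-0.4, 1.2, -0.4]
grip_width: 85.3
grip_force: 0.0
```

>>> drive_tool:
  plan:
    - {"linear":[0,0,0],"angular":[0,0,0],"claw":85}
    - {"linear":[0,0,0],"angular":[0,0,0],"claw":85}

```text
time: 9.32
position: [483.2, -96.0, 172.8]
ee_rot: [0.05, 0.999, -0.0, -0.0]
contact_force: [0.6, 0.1, -0.4]
grip_width: 84.9
grip_force: 0.0
```

```bash
python3 - <<'E'
from h import *
from scipy.spatial.transform import Rotation as R
s=arm.read_state();p=s['position'];M=R.from_quat(s['ee_rot']).as_matrix();print(s['time'],p.round(1),s['grip_width'],np.degrees(np.arctan2(M[1,1],M[0,1])))
c=arm.get_calibration('wrist');im=arm.capture('wrist')
K=np.array([[c['fx'],0,c['cx']],[0,c['fy'],c['cy']],[0,0,1.]])
pr=lambda P:cv2.projectPoints(np.array([P],float),cv2.Rodrigues(np.array(c['R']))[0],np.array(c['t'],float),K,np.array([c['k1'],0,0,0,0.]))[0][0,0]
# overlay: pad(483,-67,118) and grip centre (479,-114,121), tcp descended pads
for P,col in(((483,-67,118),(255,0,0)),((479,-114,121),(0,255,0)),((532.5,-74,118),(255,255,0))):
    u=pr(P);print(P,u.round(1));cv2.circle(im,tuple(int(x) for x in u),4,col,1)
cv2.imwrite('pics/w1.png',cv2.resize(im,(800,600)))
E
```

```text
9.325 [483.2 -96.  172.8] 84.9209923858559 84.27468276947128
(483, -67, 118) [302.9 208.7]
(479, -114, 121) [227.1 211.4]
(532.5, -74, 118) [296.8 278.5]
```

View pics/w1.png

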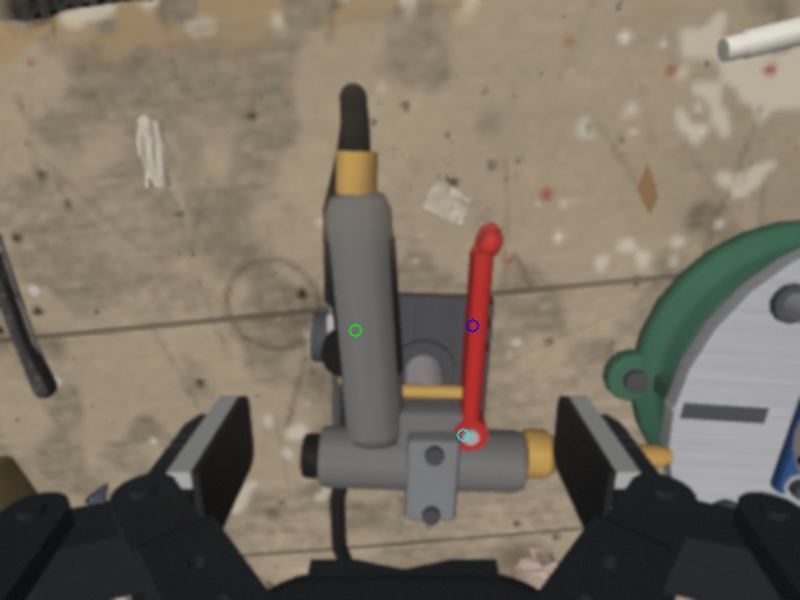

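The wrist view puts the grip and trigger 2–4 mm further to +y than I estimated. At grip mid-height the grip centre is near pixel 366 and the trigger near 478. That moves the squeeze centre to y ≈ -100, and the jaws straddle both. Descending.

>>> drive_tool:
  plan:
    - {"linear":[0,0,0.1],"angular":[0,0,0],"claw":85}
    - {"linear":[0,0,0.15],"angular":[0,0,0],"claw":85}
    - {"linear":[0,0,0.15],"angular":[0,0,0],"claw":85}
    - {"linear":[0,0,0.12],"angular":[0,0,0],"claw":85}
    - {"linear":[0,0,0.08],"angular":[0,0,0],"claw":85}
    - {"linear":[0,-0.015,0],"angular":[0,0,0],"claw":85}
    - {"linear":[0,-0.015,0],"angular":[0,0,0],"claw":85}
    - {"linear":[0,0,0],"angular":[0,0,0],"claw":85}
  force: 40

```text
time: 10.38
position: [482.7, -100.7, 83.4]
ee_rot: [0.05, 0.999, 0.0, 0.001]
contact_force: [-0.4, 0.2, 0.8]
grip_width: 84.9
grip_force: 0.0
```

>>> drive_tool:
  plan:
    - {"linear":[0,0,0],"angular":[0,0,0],"claw":70}
    - {"linear":[0,0,0],"angular":[0,0,0],"claw":70}
    - {"linear":[0,0,0],"angular":[0,0,0],"claw":42}
    - {"linear":[0,0,0],"angular":[0,0,0],"claw":42}
    - {"linear":[0,0,0],"angular":[0,0,0],"claw":42}

```text
time: 11.0
position: [483.5, -100.1, 84.5]
ee_rot: [0.049, 0.999, 0.0, 0.001]
contact_force: [-3.0, 1.1, 15.0]
grip_width: 47.6
grip_force: 40.3
```

Squeezed to the stop: opening 47.6 mm, balanced. I'll hold it, then release.

>>> drive_tool:
  plan:
    - {"linear":[0,0,0],"angular":[0,0,0],"claw":42}
    - {"linear":[0,0,0],"angular":[0,0,0],"claw":42}
    - {"linear":[0,0,0],"angular":[0,0,0],"claw":42}
    - {"linear":[0,0,0],"angular":[0,0,0],"claw":42}
    - {"linear":[0,0,0],"angular":[0,0,0],"claw":42}
    - {"linear":[0,0,0],"angular":[0,0,0],"claw":42}
    - {"linear":[0,0,0],"angular":[0,0,0],"claw":42}
    - {"linear":[0,0,0],"angular":[0,0,0],"claw":85}
    - {"linear":[0,0,0],"angular":[0,0,0],"claw":85}
    - {"linear":[0,0,0],"angular":[0,0,0],"claw":85}

```text
time: 12.25
position: [482.4, -100.6, 83.0]
ee_rot: [0.05, 0.999, -0.0, 0.0]
contact_force: [0.4, -0.6, -0.1]
grip_width: 84.9
grip_force: 0.0
```

>>> drive_tool:
  plan:
    - {"linear":[0,0,0],"angular":[0,0,0],"claw":85}
    - {"linear":[0,0,0],"angular":[0,0,0],"claw":85}
    - {"linear":[0,0.03,0],"angular":[0,0,0],"claw":85}
    - {"linear":[0,0,-0.1],"angular":[0,0,0],"claw":85}
    - {"linear":[0,0,-0.2],"angular":[0,0,0],"claw":85}
    - {"linear":[0,0,-0.3],"angular":[0,0,0],"claw":85}
    - {"linear":[0.2,0,-0.2],"angular":[0,0,0],"claw":85}
    - {"linear":[0.2,0,0],"angular":[0,0,0],"claw":85}
    - {"linear":[0,0,0],"angular":[0,0,0],"claw":85}
    - {"linear":[0,0,0],"angular":[0,0,0],"claw":85}

```text
time: 13.5
position: [423.5, -90.0, 203.5]
ee_rot: [0.05, 0.999, 0.0, 0.001]
contact_force: [-0.7, -0.5, -0.4]
grip_width: 85.1
grip_force: 0.0
```

```bash
python3 - <<'E'
from h import *
s=arm.read_state();print(s['time'],s['position'],s['contact_force'],s['grip_width'])
im=arm.capture('top');cv2.imwrite('pics/t4.png',im)
cv2.imwrite('pics/z4.png',cv2.resize(im[120:280,80:380],(800,427),interpolation=cv2.INTER_CUBIC))
E
python3 a.py pics/t3.png pics/t4.png
```

```text
13.5 [423.5295538  -90.00090195 203.48869912] [-0.74111434 -0.52548641 -0.38286418] 85.11154954945275
pics/t3.png [(np.int32(879), np.float64(91.2), np.float64(35.0)), (np.int32(881), np.float64(87.5), np.float64(-53.3)), (np.int32(845), np.float64(88.4), np.float64(123.0)), (np.int32(871), np.float64(85.5), np.float64(-145.7))]
pics/t4.png [(np.int32(891), np.float64(91.2), np.float64(35.0)), (np.int32(898), np.float64(87.5), np.float64(-53.3)), (np.int32(865), np.float64(88.4), np.float64(123.0)), (np.int32(902), np.float64(85.5), np.float64(-145.6))]
```

View pics/z4.png

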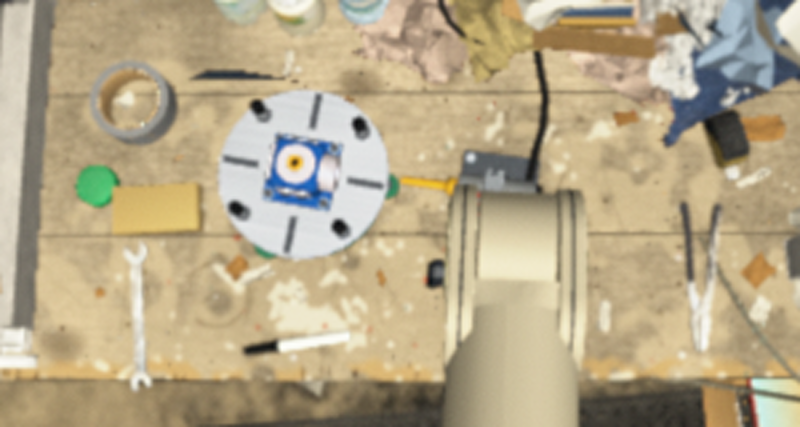

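The port is at the nozzle, the table is unmoved in its detent and the bystanders are in place, so I'm handing in.

```bash
python3 -c "
from workcell import arm
print(arm.hand_in())"
```

```text
the job is handed in; nothing more can be done
None
```

The job is handed in: I turned the table half a turn until it clicked home with the port at the nozzle, held the trigger at its stop for about a second, then let go and moved the arm clear. The last picture shows the table still home and the other things I could see in place, but the arm hid the trigger, so I did not see it spring back.

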